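Load a sprung cup warmer and switch it on from under its lip

TASK

Load the cup warmer and then switch it on. Stand both espresso cups upright, side by side, down in the well on its sprung tray, setting each one down gently rather than dropping it. Only when both are in and let go, switch the warmer on with the rocker that is hidden under the overhanging front edge of its deck (feel for it there): reach under the edge and press the rocker's proud right-hand end in from below until it has gone fully over. Leave the other things on the worktop where they are.

Things in the scene. Friction and masses are not known exactly. Their poses are not given: they have to be found in the camera images.
- warmer: Cup warmer, a fixed cream and steel appliance, 196 (x) x 270 (y) x 152 mm high, low wire rail along the back (26 mm above the deck). Origin on the worktop under it; x from its front (facing the robot) to its back, y to its left as the robot sees it, z up. Well open at the top: x -45 to +75, y -103 to +103 mm, with a 2.5 mm bead round its mouth.
- deck_edge (a point): Middle of the top front edge of the warmer's 10 mm thick steel deck (x = -96, z = 152 mm in its frame; axes as the warmer's). Below this edge the housing is undercut, so the edge overhangs the panel that carries the switch by 8 mm.
- panel_mid (a point): Point on the flat panel under the edge, half-way across. The panel, as wide as the warmer, slants at 45 degrees: from x -17, z +17 mm down and back to x +29, z -29 mm from this point (axes as the warmer's); open space below. The switch is centred anywhere within 60 mm left or right of this point, level with it: find it. Its frame, 84 (y) x 36 mm, stands 14 mm off the panel; nothing else is on it.
- rocker (a joint): Rocker in that frame, 70 (y) x 25 mm; it tips about an axis at its middle that runs up the slope. 0 = off: the end on the robot's right (-y) stands 23 mm off the panel, the left end 16 mm. 0.22 rad = on: the right end is in, 16 mm off the panel. Pushed near its right end square to the panel (forward and up) it goes over at about 3 to 5 N in 8 mm, and stays where left.
- tray (a joint): How far the sprung tray has sunk, in m: 0 empty, at most 0.042. The spring gives about 11 mm per N, so each cup lowers it by some 10 to 18 mm.
- tray_top (a point): Centre of the tray's flat upper face (115 (x) x 201 (y) mm, axes as the warmer's), at x = +15, y = 0 in the warmer's frame; with the tray empty it lies 8 mm below the deck's top (z = 144 mm), and it moves down with the tray.
- cup_a_mid (a point): Centre of the bowl, half-way up, of one of two equal espresso cups (green over white, hollow, 48 mm high, 64 mm wide at the rim, 46 mm at the foot, 130 g). z up the cup's axis; foot 24 mm below. The handle, 12 mm thick, reaches 56 mm along the cup's -y axis, 15 to 46 mm above the foot. Grip the bowl by its upper half with the fingers closing along the cup's x axis.
- cup_b_mid (a point): The same point of the other, equal espresso cup (axes likewise).
- teaspoon: Bystander: a steel teaspoon, 130 x 27 x 11 mm, lying flat between the cups; origin under its middle.
- salt_shaker: Bystander: a salt shaker, 44 mm across, 90 mm high; origin under its foot.
- dish_soap: Bystander: a washing-up liquid bottle, 52 x 86 mm, 235 mm high, standing; origin under its foot.
- peeler: Bystander: a swivel peeler, 20 x 175 x 14 mm, lying flat; origin under its middle.

How it is judged:
By the outcome, as a careful person would: the job done as asked, in the order asked, and still so for the second after the job is handed in, with the robot touching nothing.
It also fails if it takes over 72 s, if anything falls off the work surface, if the arm or the gripper's body presses on something with over 40 N, if the wrist force passes 120 N, or if a joint passes its speed limit or range.

ROBOT

A 7-joint arm with a two-finger parallel gripper is mounted at the origin on a cart in front of the work surface, level with it; the furniture and walls round the work are solid. World frame = base frame: x ahead of the robot, y to its left, z up, the work surface at z = 0. Lengths are in m, angles in rad, forces in N, time in s.
With the tool pointing down it reaches from about 0.425 to 0.825 m from the base axis. Payload 3.6 kg.
Tool frame: the origin (TCP) lies midway between the tips of the shut fingers; the grasp point (between the pads) lies 19 mm behind it; z points along the fingers, y is the line along which they close (so a half turn about z gives the same grasp; the last joint's range is limited). The gripper opens to 93 mm and grips with 3 to 60 N. Pads are 15 mm wide; open, the fingers measure 128 mm over their backs; the gripper's body (75 mm by 188 mm) begins 65 mm behind the grasp point.
Start: joints at [-1.323, 0.615, -0.013, 1.423, 0.008, 1.103, -0.04], TCP at [0.176, 0.626, 0.219] pointing down, gripper open.
Joint ranges: [-3.12, 3.12], [-0.3, 2.06], [-1.34, 1.32], [0.26, 2.42], [-1.36, 4.5], [0.01, 1.98], [-2.84, 2.84]. Speed limits (rad/s): [2.79, 2.79, 3.14, 3.14, 3.14, 3.14, 3.14].

INTERFACE

Orientations are given as a unit quaternion [w, x, y, z].
In Python, from plant import monitor, vision, job gives the robot as it stands.
- The arm moves only by the shell command python3 -m inch 'ROWS' [OPENING]. ROWS is JSON, a list of rows, each a list of 4 numbers: the shift along the tool's x, y, z in cm, then the turn about the tool's z in rad. A call has 1 to 20 rows; each row is the pose to reach, as a shift and turn from the pose commanded when the call began, along the tool's axes at that moment; what a row does not reach only later rows make up. A row lasts 1/8 s, in which the tool goes at most 62.5 mm and 10.7 degrees, less where a joint would pass 70% of its speed; a pose out of reach is approached as far as the arm can. A call with a gripper value outside its range is refused whole. OPENING is the opening, from -1 (shut) to 1 (fully open), so that 0 is half open, set as the call begins (- or left out, the last holds). The fingers move at their own pace and stop on an object; the grip force is fixed at half the most. Time passes only in rows, so rows that repeat a pose let the fingers close. It gives the time, the measured TCP pose, the force, the opening and the grip force at its end, in the units of the state.
- monitor.state(): the state, without advancing time (a new reading comes with each control period).
- vision.camera(name): name is "scene" or "top" or "wrist"; returns the picture (480x640x3 uint8, red, green, blue); there is no depth.
- vision.calibration(name): a dict with "fx", "fy", "cx", "cy" (pixels), "pose" (4x4, takes a point from camera to world coordinates). Camera axes: x right, y down, z forward; pixel columns grow to the right and rows downward; lengths in m; the calibration is good to about 2 mm. A picture is of the moment at which its call begins: read the wrist's pose just before it. calibration takes no time and is no camera call; for the wrist camera it gives the pose at the moment of the call.
- job.hand_in(): hands the job in; it is judged then, once.
The state is a dict: "t": time; "joint_pos": joint angles; "qd": joint speeds; "joint_torque": joint torques, N m; "position": TCP position; "tool_rot": TCP orientation; "force": force on the tool from outside, world axes, zero at the start; "moment": the same for the moment, N m; "opening": opening from 0.0 (shut) to 1.0 (fully open); "grasp_force": force on a finger pad.
Only numpy, scipy, OpenCV 4.12 (cv2) and the standard library are available. Lean on these libraries where they do the work, as an engineer would, in place of code of your own. Each camera call takes 0.05 s, during which the arm holds its last target. There are 200 camera calls.

## Working session

There is one attempt and no reset: what is moved stays moved. The work goes in short steps, Python scripts to look and compute and a shell command to move; the robot and the scene stay as the last step left them, time stands still between calls to the robot, and variables do not carry over. Pictures are saved under pics/ and viewed, at most 10 in all, crops included, and the job is handed in when it is done.

```bash
mkdir -p pics; ls
python3 - <<'E'
from plant import monitor, vision, job
import cv2,numpy as np
s=monitor.state(); print({k:np.round(s[k],3).tolist() for k in s})
for n in("scene","top"):
    c=vision.calibration(n); print(n,{k:np.round(c[k],4).tolist() for k in c})
    im=vision.camera(n); cv2.imwrite(f"pics/{n}0.png",im[:,:,::-1])
E
```

```text
pics
{'t': 0.0, 'joint_pos': [-1.323, 0.616, -0.013, 1.425, 0.008, 1.103, -0.04], 'qd': [0.002, -0.003, 0.0, -0.001, 0.001, -0.001, -0.001], 'joint_torque': [-0.0, -45.894, 0.21, -16.574, -0.061, 0.021, 0.0], 'position': [0.176, 0.625, 0.217], 'tool_rot': [-0.0, 0.137, 0.991, -0.001], 'force': [-0.277, 1.25, -0.711], 'moment': [0.045, -0.051, 0.049], 'grasp_force': 0.0, 'opening': 1.005}
scene {'fx': 523.338, 'fy': 523.338, 'cx': 320.3724, 'cy': 246.1562, 'pose': [[0.89, -0.3185, 0.3263, 0.0071], [-0.456, -0.6258, 0.6328, -0.9541], [0.0027, -0.712, -0.7022, 1.2138], [0.0, 0.0, 0.0, 1.0]]}
top {'fx': 591.4364, 'fy': 591.4364, 'cx': 316.0743, 'cy': 226.9401, 'pose': [[-0.0294, -0.9976, 0.0627, 0.3994], [-0.9996, 0.0296, 0.0018, -0.0049], [-0.0037, -0.0626, -0.998, 1.9851], [0.0, 0.0, 0.0, 1.0]]}
```

View pics/scene0.png

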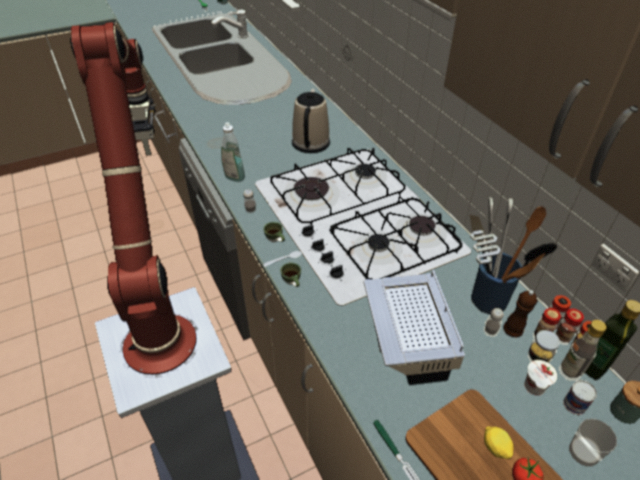

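View pics/top0.png

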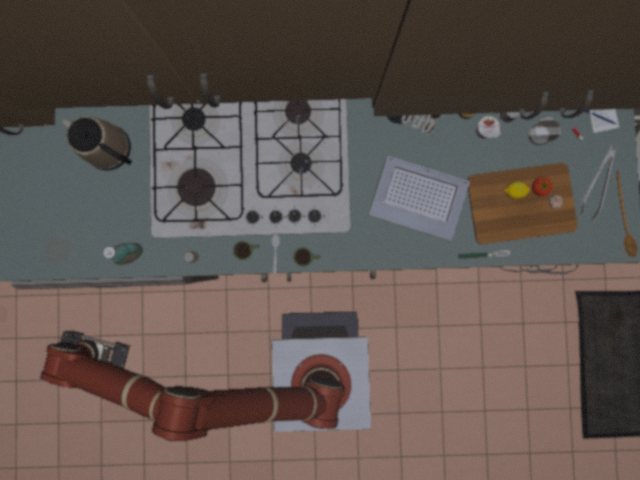

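The scene view shows the warmer at about (415,325) and the cups at (273,231) and (291,271), with the spoon between them. In the top view the warmer is at (420,197) and the cups at (243,250) and (303,256), with handles pointing right. I'll zoom in to measure.

```bash
cat > h.py <<'E'
import numpy as np,cv2
from plant import monitor,vision,job
def ray(n,px,z,c=None):
    c=c or vision.calibration(n); P=np.array(c["pose"])
    d=P[:3,:3]@np.array([(px[0]-c["cx"])/c["fx"],(px[1]-c["cy"])/c["fy"],1.])
    return P[:3,3]+d*(z-P[2,3])/d[2]
def proj(n,p,c=None):
    c=c or vision.calibration(n); P=np.array(c["pose"]); q=P[:3,:3].T@(np.array(p)-P[:3,3])
    return [c["cx"]+c["fx"]*q[0]/q[2],c["cy"]+c["fy"]*q[1]/q[2]]
E
python3 - <<'E'
import cv2,numpy as np
t=cv2.imread("pics/top0.png");s=cv2.imread("pics/scene0.png")
f=lambda i,x,y,w,h,k:cv2.convertScaleAbs(cv2.resize(i[y:y+h,x:x+w],None,fx=k,fy=k,interpolation=cv2.INTER_CUBIC),alpha=1.3)
a=f(t,225,235,100,40,4); b=f(t,360,150,120,95,4)[:,:400]
b=f(t,365,150,110,95,3.6)[:, :400]
b=cv2.resize(b,(396,342))
cup=f(s,250,210,60,85,4); w=f(s,355,265,120,120,4)[:, :]
o=np.zeros((600,800,3),np.uint8)
o[:160,:400]=a; o[170:512,:396]=b; o[:340,410:650]=cup[:340]
o=o
cv2.imwrite("pics/z1.png",o)
E
```

```text
(no output)
```

View pics/z1.png

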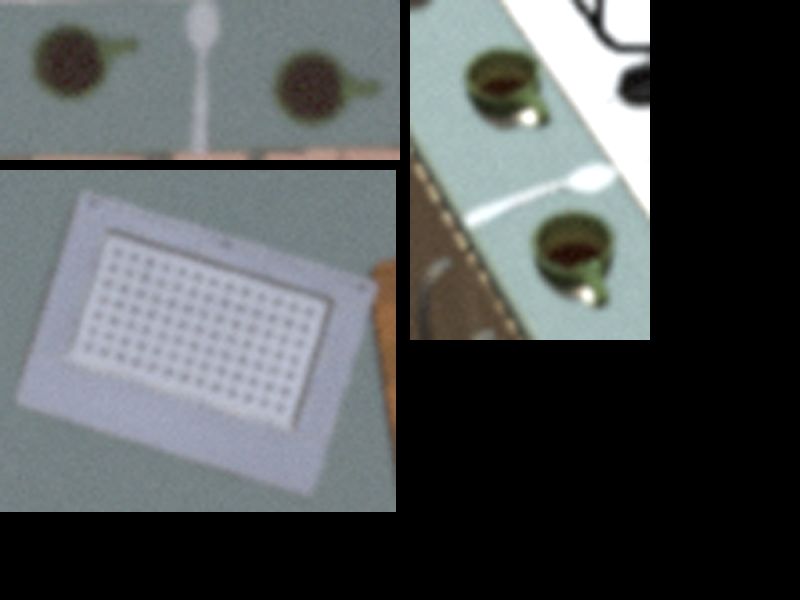

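The zoom shows the cup centres at about (242.5,250.5) and (303,256.8), with handle tips at (258.8,245.8) and (319.5,257). The deck corners are (388.6,156.1), (469.2,181.9), (451.7,240.3) and (370,214.7).

Run:
```python
from h import *
for n,c,h in(("far",(242.5,250.5),(258.8,245.8)),("near",(303,256.8),(319.5,257))):
    a=ray("top",c,.048);b=ray("top",h,.035);d=b-a
    print(n,a,"handle az deg",np.degrees(np.arctan2(d[1],d[0])),np.hypot(*d[:2]))
K=[ray("top",p,.152) for p in((388.6,156.1),(469.2,181.9),(451.7,240.3),(370,214.7))]
bl,br,fr,fl=K; print(np.round(K,3)); m=(sum(K)/4); print("centre",m)
for u in(br-fr,bl-fl): print(np.degrees(np.arctan2(u[1],u[0])),np.hypot(*u[:2]))
for u in(bl-br,fl-fr): print(np.degrees(np.arctan2(-u[0],u[1])),np.hypot(*u[:2]))
```

```text
far [0.45090669 0.24178069 0.048     ] handle az deg -74.79748394575812 0.054345952458970406
near [0.42447411 0.04428361 0.048     ] handle az deg -92.2164936555945 0.05401100069474836
[[ 0.73  -0.235  0.152]
 [ 0.641 -0.483  0.152]
 [ 0.461 -0.42   0.152]
 [ 0.548 -0.17   0.152]]
centre [ 0.59474467 -0.32705998  0.152     ]
-19.095239107243135 0.19089777170607763
-19.532809978797975 0.1931568315911741
-19.676963201146506 0.2634142211669723
-19.186300240524343 0.2648761135009086
```

```bash
python3 -m inch '[[-4,-3,0,0],[-9,-7,0,0.1],[-14,-11,0,0.25],[-18,-15,0,0.4],[-22,-19,0,0.55],[-26,-23,0,0.7],[-29,-27,0,0.85],[-32,-31,0,1.0],[-35,-36,0,1.15],[-37.5,-41,0,1.25],[-39.5,-45.5,0,1.33],[-40.5,-49.1,0,1.33],[-40.5,-49.1,0,1.33]]' 1
python3 - <<'E'
from h import *
s=monitor.state();print(s["position"],s["tool_rot"],s["t"])
c=vision.calibration("wrist");im=vision.camera("wrist");cv2.imwrite("pics/w1.png",im[:,:,::-1])
print(c); np.save("w1.npy",c,allow_pickle=True)
E
```

```text
t: 1.72
position: [0.4325, 0.04, 0.2187]
tool_rot: [0.0, 0.721, 0.693, -0.001]
force: [-0.4, 0.6, 0.0]
opening: 0.999
grasp_force: 0.0
[0.43254328 0.03998521 0.21867317] [ 2.22080578e-04  7.21364918e-01  6.92554947e-01 -5.00696877e-04] 1.725
{'fx': 332.72309959383193, 'fy': 332.72309959383193, 'cx': 319.76668392546526, 'cy': 238.5284721379689, 'pose': array([[ 9.99164771e-01, -3.91820447e-02, -1.15986253e-02,
         4.35661804e-01],
       [-4.08579821e-02, -9.53643097e-01, -2.98153431e-01,
         1.22571337e-01],
       [ 6.21312065e-04,  2.98378301e-01, -9.54447486e-01,
         3.85186626e-01],
       [ 0.00000000e+00,  0.00000000e+00,  0.00000000e+00,
         1.00000000e+00]])}
```

View pics/w1.png

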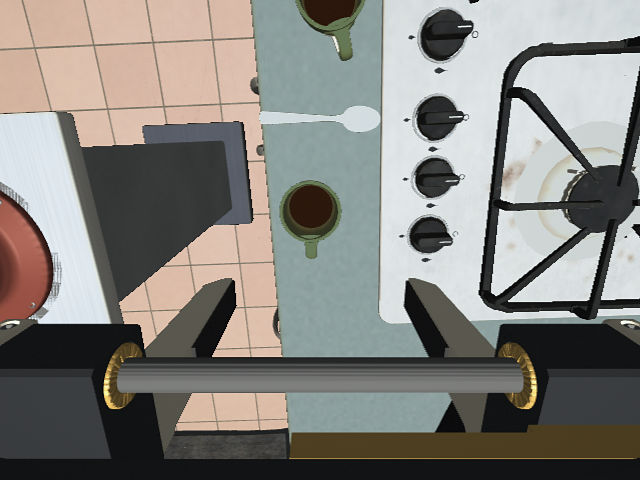

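The wrist view shows the near cup's rim centred at about (311,211), its handle pointing down to (311,257), and the fingertips in view. I'll measure the rim by colour mask.

```bash
cat >> h.py <<'E'
def cup(im,c,near=None,n="wrist",hgt=.048):
    """rim circle (green or brown inside) -> world centre and handle azimuth"""
    hsv=cv2.cvtColor(im,cv2.COLOR_RGB2HSV)
    g=cv2.inRange(hsv,(28,70,40),(48,255,255)); b=cv2.inRange(hsv,(0,120,20),(15,255,110))
    m=cv2.morphologyEx(g|b,cv2.MORPH_CLOSE,np.ones((5,5)))
    out=[]
    for k in cv2.findContours(m,cv2.RETR_EXTERNAL,cv2.CHAIN_APPROX_NONE)[0]:
        if cv2.contourArea(k)<500: continue
        mk=np.zeros_like(m);cv2.drawContours(mk,[k],-1,255,-1)
        W=np.array([ray(n,p,hgt,c)[:2] for p in k[:,0]])
        d=cv2.distanceTransform(cv2.copyMakeBorder(mk,1,1,1,1,cv2.BORDER_CONSTANT),cv2.DIST_L2,5)[1:-1,1:-1]
        _,r,_,p=cv2.minMaxLoc(d)
        ctr=ray(n,p,hgt,c)[:2]
        for _ in range(8):  # circle fit on near-circle contour points
            rr=np.hypot(*(W-ctr).T); q=W[abs(rr-.032)<.006]
            A=np.c_[2*q,np.ones(len(q))]; x=np.linalg.lstsq(A,(q**2).sum(1),rcond=None)[0]; ctr=x[:2]
        R=np.sqrt(x[2]+ctr@ctr); far=W[np.argsort(np.hypot(*(W-ctr).T))[-6:]].mean(0)-ctr
        out.append((np.round(ctr,4),round(R,4),round(np.degrees(np.arctan2(far[1],far[0])),1),round(np.hypot(*far),3),p))
    return out
def tool(d):
    s=monitor.state();w,x,y,z=s["tool_rot"]
    from scipy.spatial.transform import Rotation as T
    return T.from_quat([x,y,z,w]).as_matrix().T@np.array(d)
def goto(t):
    s=monitor.state(); return np.round(100*tool(np.array(t)-s["position"]),2)
E
python3 - <<'E'
from h import *
im=cv2.imread("pics/w1.png")[:,:,::-1].copy(); c=np.load("w1.npy",allow_pickle=True).item()
for o in cup(im,c): print(o)
print("az tool y",np.degrees(np.arctan2(*tool([0,0,1])[:2])), goto([.4245,.0443,.2]))
E
```

```text
(array([0.103 , 0.0395]), np.float64(0.0322), np.float64(-95.4), np.float64(0.103), (30, 221))
(array([0.4226, 0.0461]), np.float64(0.0316), np.float64(-91.4), np.float64(0.049), (310, 211))
(array([0.4488, 0.2163]), np.float64(0.0303), np.float64(118.3), np.float64(0.019), (334, 17))
az tool y 165.89714095611765 [ 0.17 -0.82  1.85]
```

```bash
python3 -c "
from h import *
print(goto([.4226,.0461,.02]))"
```

```text
[ 0.34 -1.01 19.85]
```

```bash
python3 -m inch '[[0.4,-1,4,0],[0.4,-1,8,0],[0.4,-1,11,0],[0.4,-1,11,0]]'
python3 - <<'E'
from h import *
P=[]
for i in range(2):
    s=monitor.state();c=vision.calibration("wrist");im=vision.camera("wrist")
    print(s["position"],np.array(c["pose"])[:3,3],[o for o in cup(im,c) if abs(o[1]-.032)<.003]); print(goto([.4226,.0461,.02]))
E
```

```text
t: 2.28
position: [0.4214, 0.0489, 0.107]
tool_rot: [-0.002, 0.718, 0.696, -0.002]
force: [0.5, -1.2, 0.7]
opening: 1.001
grasp_force: 0.0
[0.42142199 0.04893004 0.10703358] [0.42458628 0.13143482 0.27360282] [(array([0.4225, 0.047 ]), np.float64(0.0321), np.float64(-90.9), np.float64(0.049), (323, 255))]
[-0.26  0.02  8.82]
[0.42268544 0.04869364 0.10824995] [0.42532333 0.13112267 0.27486364] [(array([0.4226, 0.047 ]), np.float64(0.0321), np.float64(-92.6), np.float64(0.049), (320, 255))]
[-0.24 -0.09  8.91]
```

```bash
python3 -m inch '[[-0.2,0,4,0],[-0.2,0,7,0],[-0.2,0,8.75,0],[-0.2,0,8.75,0],[-0.2,0,8.75,0]]' ; python3 -m inch '[[0,0,0,0],[0,0,0,0],[0,0,0,0],[0,0,0,0],[0,0,0,0],[0,0,0,0]]' -1
```

```text
t: 3.0
position: [0.4242, 0.0458, 0.0224]
tool_rot: [0.001, 0.719, 0.695, 0.001]
force: [-0.6, -1.3, -0.3]
opening: 1.001
grasp_force: 0.0
t: 3.75
position: [0.4228, 0.0455, 0.0213]
tool_rot: [-0.0, 0.719, 0.695, -0.0]
force: [-1.3, 0.1, 3.9]
opening: 0.658
grasp_force: 30.0
```

```bash
python3 -m inch '[[0,0,-2,0],[0,0,-6,0],[0,0,-11,0],[0,0,-16,0],[-2,1,-20,0],[-6,3,-22.5,0.05],[-10,5.5,-23,0.1],[-14.5,8,-23,0.15],[-19,10.5,-23,0.25],[-22.5,12.5,-23,0.3],[-24,13.5,-23,0.3],[-24,13.5,-23,0.3],[-24,13.5,-23,0.3]]'
python3 - <<'E'
from h import *
s=monitor.state();print(s["position"],s["tool_rot"],s["t"])
c=vision.calibration("wrist");im=vision.camera("wrist");cv2.imwrite("pics/w2.png",im[:,:,::-1])
np.save("w2.npy",c,allow_pickle=True)
E
```

```text
t: 5.38
position: [0.5492, -0.1976, 0.2505]
tool_rot: [-0.001, 0.815, 0.58, -0.0]
force: [0.3, 0.1, -1.1]
opening: 0.659
grasp_force: 30.0
[ 0.54924183 -0.19761523  0.25046317] [-1.11462723e-03  8.14515770e-01  5.80140308e-01 -2.04583166e-04] 5.375
```

View pics/w2.png

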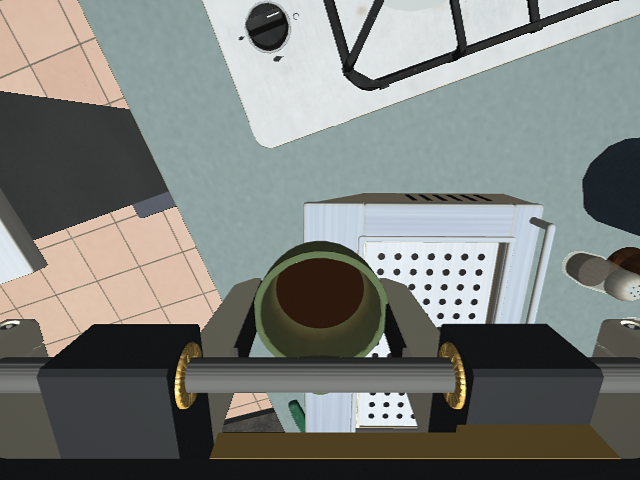

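The wrist view shows the warmer's deck: front-left corner (304,204), back-left corner (543,206), and the front edge running down through (305,430). The well's left corners are at (360,238) and (514,238). The cup is held upright between the fingers.

Run:
```python
from h import *
c=np.load("w2.npy",allow_pickle=True).item()
r=lambda p:ray("wrist",p,.152,c)[:2]
fl,bl,f2=r((304,204)),r((543,206)),r((305,431)); w1,w2=r((359,238)),r((514,238))
az=lambda u:np.degrees(np.arctan2(u[1],u[0]))
print(fl,bl,f2,np.hypot(*(bl-fl)),az(bl-fl),az(fl-f2)-90,w1,w2,np.hypot(*(w2-w1)),az(w2-w1))
for yaw in(-19.4,):
    a=np.radians(yaw);ex=np.array([np.cos(a),np.sin(a)]);ey=np.array([-ex[1],ex[0]])
    print("origin from fl",fl+.096*ex-.135*ey,"bl",bl-.1*ex-.135*ey,"w1",w1+.045*ex-.103*ey,"w2",w2-.075*ex-.103*ey)
```

```text
[ 0.54670739 -0.16577831] [ 0.72897371 -0.23054463] [ 0.46802285 -0.38626993] 0.19343134558755268 -19.562105443637027 -19.63942853309331 [ 0.58026831 -0.20781154] [ 0.70236483 -0.25002236] 0.12918712259298742 -19.07112980495623
origin from fl [ 0.59241502 -0.32500084] bl [ 0.58980969 -0.32466357] w1 [ 0.58850074 -0.31991073] w2 [ 0.59741053 -0.32226221]
```

```bash
python3 -c "
from h import *
print(goto([.5938,-.3649,.190]))"
```

```text
[-14.39   9.68   6.04]
```

```bash
python3 -m inch '[[-4,2.7,0,0],[-8,5.4,0,0],[-11.5,7.8,0.5,0],[-13.7,9.2,2,0],[-14.4,9.7,4,0],[-14.4,9.7,5.5,0],[-14.4,9.7,6,0],[-14.4,9.7,6,0],[-14.4,9.7,6,0]]'
python3 - <<'E'
from h import *
s=monitor.state();a=[s["position"]]
c=vision.calibration("wrist");im=vision.camera("wrist");cv2.imwrite("pics/w3.png",im[:,:,::-1]);np.save("w3.npy",c,allow_pickle=True)
print(a,goto([.5938,-.3649,.190]),goto([.5938,-.3649,.151]))
E
```

```text
t: 6.55
position: [0.5948, -0.3664, 0.1922]
tool_rot: [0.001, 0.815, 0.58, 0.0]
force: [-0.0, 0.1, -1.0]
opening: 0.661
grasp_force: 30.0
[array([ 0.59482039, -0.3664437 ,  0.19222684])] [ 0.14 -0.14  0.23] [ 0.14 -0.15  4.13]
```

View pics/w3.png

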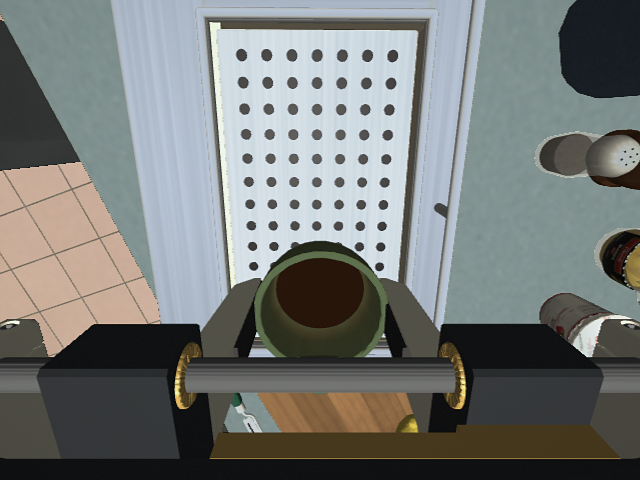

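The cup is centred over the well (cup x=320 against the tray's midline at about 317). The well's left mouth edge is at row ~22 and its right wall is just visible near (395,350).

Run:
```python
from h import *
c=np.load("w3.npy",allow_pickle=True).item()
a=np.radians(-19.5);ex=np.array([np.cos(a),np.sin(a)]);ey=np.array([-ex[1],ex[0]]);o=np.array([.592,-.325])
f=lambda p,z:(lambda d:np.round([d@ex*1e3,d@ey*1e3],1))(ray("wrist",p,z,c)[:2]-o)
print("tray corners",f((219,30),.144),f((419,32),.144),"tray row200",f((229,200),.144),f((407,200),.144),"front edge",f((133,130),.152),"cup",f((320,305),.192-.0213+.048), "right wall",f((395,348),.152))
```

```text
tray corners [-41.3 100.5] [ 71.9 100.5] tray row200 [-42.8   3.4] [73.3  4.1] front edge [-94.2  46.3] cup [ 16.5 -32.1] right wall [  71.7 -103. ]
```

```bash
python3 -m inch '[[0,-0.1,1,0],[0,-0.1,2,0],[0,-0.1,2.4,0],[0,-0.1,2.7,0],[0,-0.1,2.9,0],[0,-0.1,3.1,0],[0,-0.1,3.3,0],[0,-0.1,3.5,0],[0,-0.1,3.7,0],[0,-0.1,3.9,0],[0,-0.1,4,0],[0,-0.1,4,0],[0,-0.1,4,0],[0,-0.1,4,0]]'
```

```text
t: 8.35
position: [0.5934, -0.3666, 0.1513]
tool_rot: [0.0, 0.815, 0.58, 0.0]
force: [-1.0, 0.0, -0.9]
opening: 0.663
grasp_force: 30.0
```

```bash
python3 -m inch '[[0,0,0,0],[0,0,0,0],[0,0,0,0],[0,0,0,0]]' 0.53
python3 - <<'E'
from h import *
c=vision.calibration("wrist");im=vision.camera("wrist");cv2.imwrite("pics/w4.png",im[:,:,::-1]);np.save("w4.npy",c,allow_pickle=True)
print([o for o in cup(im,c,hgt=.178) if abs(o[1]-.032)<.005],monitor.state()["position"])
E
python3 -m inch '[[0,0,-0.5,0],[0,0,-1.5,0],[0,0,-3,0],[0,0,-6,0],[0,0,-10,0],[2,-1,-10,0],[2,-1,-10,0]]'
python3 - <<'E'
from h import *
c=vision.calibration("wrist");im=vision.camera("wrist");cv2.imwrite("pics/w5.png",im[:,:,::-1]);np.save("w5.npy",c,allow_pickle=True)
print([o for o in cup(im,c,hgt=.178) if abs(o[1]-.032)<.005],monitor.state()["position"])
E
```

```text
t: 8.85
position: [0.5933, -0.3665, 0.1512]
tool_rot: [0.0, 0.815, 0.58, -0.0]
force: [-1.0, -0.5, -0.2]
opening: 0.768
grasp_force: 0.0
[(array([ 0.5942, -0.3634]), np.float64(0.031), np.float64(-109.4), np.float64(0.025), (318, 302))] [ 0.59331517 -0.36651447  0.15117101]
t: 9.78
position: [0.5914, -0.3427, 0.2528]
tool_rot: [0.001, 0.814, 0.581, 0.001]
force: [-0.4, 0.1, -0.7]
opening: 0.763
grasp_force: 0.0
[(array([ 0.5937, -0.3652]), np.float64(0.0319), np.float64(-109.3), np.float64(0.048), (331, 271)), (array([ 0.8037, -0.362 ]), np.float64(0.0315), np.float64(-62.8), np.float64(0.045), (612, 177))] [ 0.5907937  -0.34378528  0.25196989]
```

View pics/w5.png

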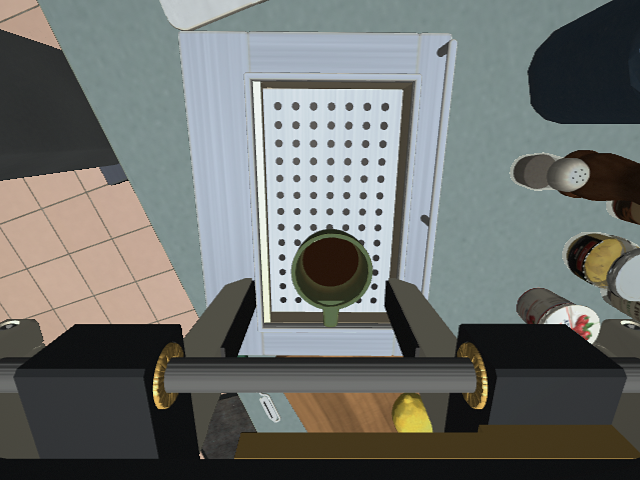

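The first cup stands upright at (331,271) with its handle towards the right wall, where I planned it. Next is the second cup.

```bash
python3 -m inch '[[3,-2,0,0],[7,-4.5,0,-0.05],[12,-7.5,0,-0.1],[17,-11,0,-0.15],[22,-14,0,-0.2],[27,-17.5,0,-0.25],[32,-20.5,0,-0.3],[37,-24,0,-0.4],[42,-27,0,-0.5],[46,-30,2,-0.55],[48.5,-31.5,4,-0.6],[50,-32.2,5,-0.6],[50,-32.2,5,-0.6],[50,-32.2,5,-0.6]]' 1
python3 - <<'E'
from h import *
c=vision.calibration("wrist");im=vision.camera("wrist");cv2.imwrite("pics/w6.png",im[:,:,::-1])
o=[o for o in cup(im,c) if abs(o[1]-.032)<.004];print(o,monitor.state()["position"],monitor.state()["tool_rot"])
for q in o: print(goto([*q[0],.021]))
E
```

```text
t: 11.58
position: [0.4514, 0.2317, 0.2018]
tool_rot: [0.001, 0.609, 0.794, 0.0]
force: [-0.2, -0.5, 0.4]
opening: 0.998
grasp_force: 0.0
[(array([0.4498, 0.2432]), np.float64(0.0317), np.float64(-74.6), np.float64(0.05), (321, 209))] [0.4513851  0.23176106 0.20190542] [7.87512743e-04 6.08549254e-01 7.93515634e-01 3.51642288e-04]
[ 1.16  0.12 18.09]
```

```bash
python3 -m inch '[[0.6,0,4,0],[1.1,0.1,8,0],[1.1,0.1,10,0],[1.1,0.1,10,0]]'
python3 - <<'E'
from h import *
c=vision.calibration("wrist");im=vision.camera("wrist")
o=[o for o in cup(im,c) if abs(o[1]-.032)<.004];print(o)
for q in o: print(goto([*q[0],.021]))
E
```

```text
t: 12.12
position: [0.4482, 0.2429, 0.1006]
tool_rot: [-0.0, 0.608, 0.794, -0.001]
force: [0.7, -0.9, 1.1]
opening: 0.999
grasp_force: 0.0
[(array([0.4495, 0.2439]), np.float64(0.032), np.float64(-74.4), np.float64(0.049), (322, 255))]
[0.04 0.06 8.06]
```

```bash
python3 -m inch '[[0,0.05,4,0],[0,0.05,7,0],[0,0.05,8,0],[0,0.05,8,0],[0,0.05,8,0]]' ; python3 -m inch '[[0,0,0,0],[0,0,0,0],[0,0,0,0],[0,0,0,0],[0,0,0,0]]' -1
```

```text
t: 12.8
position: [0.4498, 0.245, 0.0226]
tool_rot: [0.001, 0.607, 0.795, 0.001]
force: [0.3, 0.7, -0.9]
opening: 1.002
grasp_force: 0.0
t: 13.42
position: [0.4489, 0.2448, 0.0213]
tool_rot: [0.0, 0.607, 0.795, 0.0]
force: [-0.0, -0.2, 2.2]
opening: 0.66
grasp_force: 30.0
```

```bash
python3 -m inch '[[0,0,-2,0],[0,0,-6,0],[0,0,-11,0],[0,0,-16,0],[-2,0,-20,0],[-6,0.4,-23,0.05],[-11,0.7,-23,0.1],[-16,1.1,-23,0.15],[-21,1.4,-23,0.2],[-26,1.8,-23,0.25],[-31,2.1,-23,0.3],[-36,2.5,-23,0.35],[-41,2.8,-23,0.4],[-46,3.1,-23,0.5],[-50,3.4,-22.5,0.55],[-53,3.6,-20,0.6],[-54.5,3.7,-18,0.6],[-54.5,3.7,-18,0.6],[-54.5,3.7,-18,0.6]]'
python3 - <<'E'
from h import *
c=vision.calibration("wrist");im=vision.camera("wrist");cv2.imwrite("pics/w7.png",im[:,:,::-1]);np.save("w7.npy",c,allow_pickle=True)
s=monitor.state();print(s["position"],s["tool_rot"],goto([.6265,-.2725,.138]))
E
```

```text
t: 15.8
position: [0.6281, -0.2698, 0.2016]
tool_rot: [-0.0, 0.814, 0.581, 0.001]
force: [0.5, 0.5, -0.3]
opening: 0.657
grasp_force: 30.0
[ 0.62841243 -0.26983481  0.20223845] [2.07715431e-04 8.14079199e-01 5.80753177e-01 8.73336529e-04] [-0.32 -0.1   6.42]
```

View pics/w7.png

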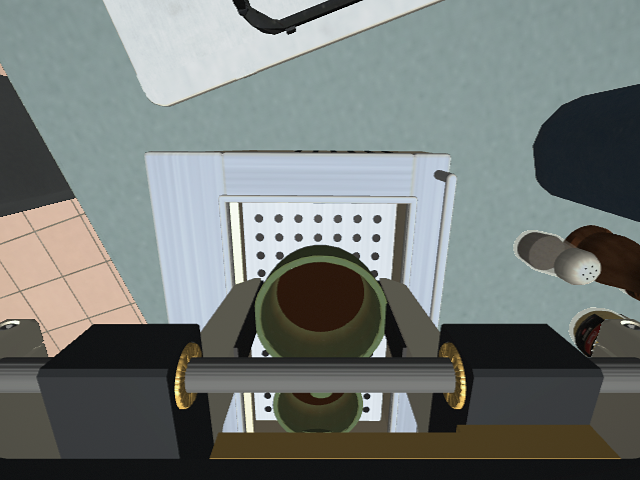

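The second cup is over the left half of the well. The first cup stands behind it at (317,405), and the tray is centred between the fingers. I'll lower it.

```bash
python3 -m inch '[[-0.3,-0.1,1.5,0],[-0.3,-0.1,3,0],[-0.3,-0.1,4.2,0],[-0.3,-0.1,4.7,0],[-0.3,-0.1,5,0],[-0.3,-0.1,5.2,0],[-0.3,-0.1,5.4,0],[-0.3,-0.1,5.6,0],[-0.3,-0.1,5.8,0],[-0.3,-0.1,6,0],[-0.3,-0.1,6.2,0],[-0.3,-0.1,6.4,0],[-0.3,-0.1,6.4,0],[-0.3,-0.1,6.4,0],[-0.3,-0.1,6.4,0]]';python3 -m inch '[[0,0,0,0],[0,0,0,0],[0,0,0,0],[0,0,0,0]]' 0.53
python3 - <<'E'
from h import *
c=vision.calibration("wrist");im=vision.camera("wrist");print([o for o in cup(im,c,hgt=.164) if abs(o[1]-.032)<.005])
E
python3 -m inch '[[0,0,-0.5,0],[0,0,-1.5,0],[0,0,-3,0],[0,0,-6,0],[0,0,-10,0],[2,-1,-10,0],[2,-1,-10,0]]'
python3 - <<'E'
from h import *
c=vision.calibration("wrist");im=vision.camera("wrist");cv2.imwrite("pics/w8.png",im[:,:,::-1]);np.save("w8.npy",c,allow_pickle=True)
print([o for o in cup(im,c,hgt=.164) if abs(o[1]-.032)<.005])
E
```

```text
t: 17.73
position: [0.6258, -0.2741, 0.1373]
tool_rot: [0.0, 0.815, 0.58, 0.0]
force: [0.6, -0.3, 0.6]
opening: 0.659
grasp_force: 30.0
t: 18.23
position: [0.6256, -0.274, 0.1372]
tool_rot: [-0.0, 0.815, 0.58, -0.0]
force: [1.5, 0.5, -0.6]
opening: 0.763
grasp_force: 0.0
[(array([ 0.6272, -0.2712]), np.float64(0.031), np.float64(-127.1), np.float64(0.026), (322, 302))]
t: 19.15
position: [0.6237, -0.2499, 0.2387]
tool_rot: [0.0, 0.814, 0.581, 0.001]
force: [-0.3, 0.3, -0.7]
opening: 0.763
grasp_force: 0.0
[(array([ 0.6259, -0.2747]), np.float64(0.0318), np.float64(-115.4), np.float64(0.075), (331, 274)), (array([ 0.8257, -0.3353]), np.float64(0.0324), np.float64(-62.6), np.float64(0.058), (599, 266))]
```

View pics/w8.png

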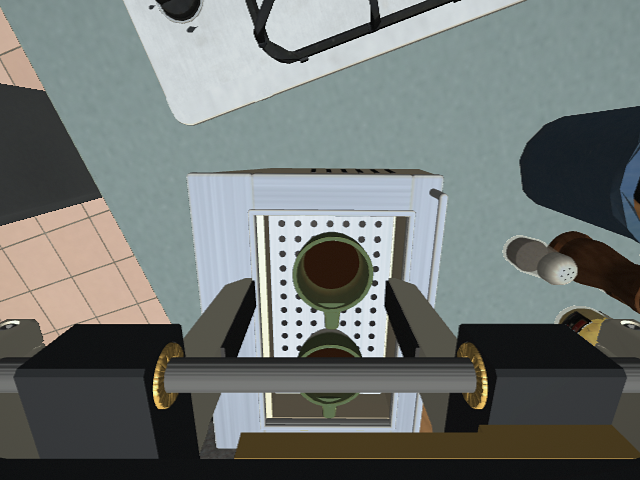

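Both cups stand upright side by side, at (331,274) and (330,375), and are released. The fingers point straight down, so a vertical finger can't get under the 8 mm overhang. Raising the arm to its limit should tilt the wrist, so I'll try that in open space in front of the warmer.

```bash
python3 -m inch '[[1,-5,-2,0],[2,-10,-4,0],[3,-15,-8,0],[3,-17.3,-13,0],[3,-17.3,-19,0],[3,-17.3,-25,0],[3,-17.3,-31,0],[3,-17.3,-31,0]]' -1; python3 -c "
from h import *
print(np.round(monitor.state()['joint_pos'],3))"
```

```text
t: 20.2
position: [0.4697, -0.1692, 0.5515]
tool_rot: [0.004, 0.816, 0.579, 0.002]
force: [-0.5, -0.3, 0.0]
opening: 0.01
grasp_force: 0.0
[-0.151  0.279  0.699  1.124 -0.182  1.788  0.152]
```

```bash
python3 -m inch '[[0,0,-5,0],[0,0,-10,0],[0,0,-15,0],[0,0,-20,0],[0,0,-25,0],[0,0,-25,0]]'; python3 -c "
from h import *
print(np.round(monitor.state()['joint_pos'],3))"
```

```text
t: 20.95
position: [0.4444, -0.1585, 0.6443]
tool_rot: [0.026, 0.815, 0.579, 0.017]
force: [0.8, 0.5, -0.1]
opening: 0.01
grasp_force: 0.0
[ 0.161  0.221  0.209  0.881 -0.05   1.982  0.007]
```

```bash
python3 -m inch '[[0,0,-25,0],[0,0,-25,0],[0,0,-40,0],[0,0,-40,0]]'; python3 -c "
from h import *
print(np.round(monitor.state()['joint_pos'],3))"; python3 -m inch '[[0,0,1,0],[0,0,1,0]]';python3 -c "
from h import *
print(np.round(monitor.state()['joint_pos'],3))"
```

```text
t: 21.45
position: [0.41, -0.1457, 0.676]
tool_rot: [0.052, 0.813, 0.579, 0.037]
force: [0.3, 0.4, 0.5]
opening: 0.005
grasp_force: 0.0
[ 0.064  0.136  0.302  0.901 -0.047  1.982  0.005]
t: 21.7
position: [0.4117, -0.1461, 0.665]
tool_rot: [0.051, 0.813, 0.579, 0.036]
force: [0.4, -0.2, 0.0]
opening: 0.004
grasp_force: 0.0
[ 0.06   0.129  0.298  0.944 -0.042  1.949  0.002]
```

Each time I push against the reach limit the tool tilts forward, and later moves keep that tilt. I'll ratchet further.

```bash
python3 -m inch '[[0,0,-40,0],[0,0,-40,0],[0,0,-40,0],[0,0,-40,0],[0,0,-40,0],[0,0,-40,0],[0,0,-40,0],[0,0,-40,0],[0,0,-40,0],[0,0,-40,0],[0,0,-40,0],[0,0,-40,0]]'; python3 -c "
from h import *
print(np.round(monitor.state()['joint_pos'],3),tool([1,0,0]),tool([0,1,0]),tool([0,0,1]))"
```

```text
t: 23.2
position: [0.3639, -0.1296, 0.7038]
tool_rot: [0.078, 0.811, 0.577, 0.055]
force: [-0.9, -0.9, -0.7]
opening: 0.006
grasp_force: 0.0
[-0.619  0.029  0.967  0.952 -0.027  1.982 -0.002] [0.32781126 0.92769232 0.17868057] [ 0.94474274 -0.32170176 -0.06300101] [-9.63701123e-04  1.89459618e-01 -9.81888041e-01]
```

```bash
python3 -m inch '[[0,15,-40,0],[0,15,-40,0],[0,15,-40,0],[0,15,-40,0],[0,15,-40,0]]'; python3 -m inch '[[0,20,-40,0],[0,20,-40,0],[0,20,-40,0],[0,20,-40,0],[0,20,-40,0]]'; python3 -c "
from h import *
print(np.round(monitor.state()['joint_pos'],3),tool([1,0,0]),tool([0,1,0]),tool([0,0,1]))"
```

```text
t: 23.82
position: [0.3927, -0.1394, 0.7263]
tool_rot: [0.104, 0.808, 0.575, 0.073]
force: [1.2, 0.7, -0.1]
opening: 0.006
grasp_force: 0.0
t: 24.45
position: [0.421, -0.1486, 0.7479]
tool_rot: [0.13, 0.804, 0.572, 0.092]
force: [0.5, 1.2, 0.9]
opening: 0.007
grasp_force: 0.0
[ 0.039  0.126  0.338  0.721 -0.055  1.982  0.003] [0.32783157 0.89705093 0.29635469] [ 0.94473506 -0.31079859 -0.10430682] [-0.00146191  0.31417173 -0.94936504]
```

```bash
for i in 1 2 3; do python3 -m inch '[[0,22,-40,0],[0,22,-40,0],[0,22,-40,0],[0,22,-40,0],[0,22,-40,0]]' | grep -E "^(pos|t:|tool)"; done; python3 -m inch '[[0,25,-35,0],[0,25,-35,0],[0,25,-35,0],[0,25,-35,0],[0,25,-35,0]]'; python3 -c "
from h import *
print(np.round(monitor.state()['joint_pos'],3),tool([1,0,0]),tool([0,1,0]),tool([0,0,1]))"
```

```text
t: 25.08
position: [0.4366, -0.1536, 0.7704]
tool_rot: [0.156, 0.8, 0.569, 0.11]
t: 25.7
position: [0.4362, -0.153, 0.7951]
tool_rot: [0.182, 0.794, 0.565, 0.128]
t: 26.32
position: [0.4245, -0.1485, 0.8211]
tool_rot: [0.207, 0.788, 0.561, 0.146]
t: 26.95
position: [0.4253, -0.1485, 0.8445]
tool_rot: [0.232, 0.781, 0.556, 0.164]
force: [-0.1, 0.8, -0.2]
opening: 0.005
grasp_force: 0.0
[ 0.043  0.131  0.362  0.46  -0.081  1.982  0.   ] [0.32817282 0.79315143 0.51304328] [ 0.94461551 -0.27438023 -0.18004731] [-0.00203585  0.54371527 -0.83926728]
```

```bash
for i in 1 2; do python3 -m inch '[[0,25,-35,0],[0,25,-35,0],[0,25,-35,0],[0,25,-35,0],[0,25,-35,0]]' | grep -E "^(pos|t:|tool)"; done; python3 -m inch '[[0,25,-35,0],[0,25,-35,0],[0,25,-35,0],[0,25,-35,0],[0,25,-35,0]]'; python3 -c "
from h import *
print(np.round(monitor.state()['joint_pos'],3),tool([1,0,0]),tool([0,1,0]),tool([0,0,1]))"
```

```text
t: 27.58
position: [0.4136, -0.1441, 0.869]
tool_rot: [0.256, 0.774, 0.551, 0.181]
t: 28.2
position: [0.3935, -0.1368, 0.8934]
tool_rot: [0.279, 0.766, 0.545, 0.197]
t: 28.82
position: [0.3674, -0.128, 0.9171]
tool_rot: [0.302, 0.757, 0.539, 0.214]
force: [0.3, -0.0, 0.5]
opening: 0.005
grasp_force: 0.0
[-0.445  0.043  0.841  0.371 -0.07   1.982 -0.004] [0.32804896 0.68595416 0.6495004 ] [ 0.94465882 -0.23682811 -0.22700696] [-0.00189642  0.68802568 -0.72568387]
```

```bash
python3 -c "
from h import *
print(goto([.40,-.2,.40]),goto([.432,-.268,.2]))"
```

```text
[ -5.64 -31.64  41.28] [-10.97 -41.59  59.42]
```

```bash
python3 -m inch '[[-0.6,-3.2,4.1,0],[-1.1,-6.4,8.3,0],[-1.7,-9.5,12.4,0],[-2.3,-12.7,16.5,0],[-2.8,-15.8,20.6,0],[-3.4,-19,24.8,0],[-4,-22.1,28.9,0],[-4.5,-25.3,33,0],[-5.1,-28.5,37.1,0],[-5.6,-31.6,41.3,0],[-7.4,-35,47.3,0],[-9.2,-38.3,53.4,0],[-11,-41.6,59.4,0],[-11,-41.6,59.4,0],[-11,-41.6,59.4,0]]'
python3 - <<'E'
from h import *
c=vision.calibration("wrist");im=vision.camera("wrist");cv2.imwrite("pics/w9.png",im[:,:,::-1]);np.save("w9.npy",c,allow_pickle=True)
s=monitor.state();print(s["position"],np.round(s["joint_pos"],3));P=np.array(c["pose"]);print(np.round(P,3))
a=np.radians(-19.5);ex=np.array([np.cos(a),np.sin(a)]);ey=np.array([-ex[1],ex[0]]);o=np.array([.592,-.325])
W=lambda x,y,z:[*(o+x*ex+y*ey),z]
for q in((-.096,.135,.142),(-.096,-.135,.142),(-.071,.1,.125),(-.071,-.1,.125),(-.042,.135,.096)): print(q,np.round(proj("wrist",W(*q),c)))
E
```

```text
t: 30.7
position: [0.426, -0.2239, 0.3129]
tool_rot: [0.294, 0.752, 0.55, 0.211]
force: [0.8, 0.3, 0.5]
opening: 0.009
grasp_force: 0.0
[ 0.42515789 -0.22540215  0.31212778] [ 3.190e-01  1.000e-03  2.210e-01  2.336e+00 -1.094e+00  1.660e-01
  1.262e+00]
[[ 0.703 -0.482  0.523  0.344]
 [-0.22  -0.847 -0.484 -0.11 ]
 [ 0.676  0.225 -0.701  0.435]
 [ 0.     0.     0.     1.   ]]
(-0.096, 0.135, 0.142) [276. 124.]
(-0.096, -0.135, 0.142) [278. 353.]
(-0.071, 0.1, 0.125) [286. 158.]
(-0.071, -0.1, 0.125) [286. 316.]
(-0.042, 0.135, 0.096) [291. 127.]
```

```bash
python3 -c "
from h import *
print(goto([.475,-.275,.22]),tool([0,0,.1])*100,tool([1,0,0]),tool([0,1,0]))"
```

```text
[-3.12 -1.6  11.05] [-0.07313448  6.74043876 -7.38655107] [0.30759603 0.70437616 0.63971784] [ 0.95148894 -0.22252883 -0.21248464]
```

View pics/w9.png

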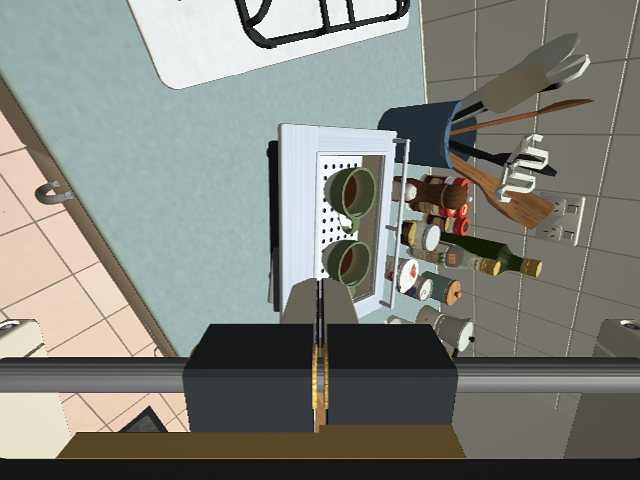

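This view shows both cups upright in the well at (350,195) and (348,262), and the deck's front edge at column ~280. That was my tenth picture, so from here I use only numbers. I'll move lower and nearer the panel.

```bash
python3 -m inch '[[-1,-0.5,3,0],[-2,-1,6,0],[-3,-1.5,9,0],[-3.1,-1.6,11,0],[-3.1,-1.6,11,0],[-3.1,-1.6,11,0]]'; python3 -c "
from h import *
print(np.round(monitor.state()['joint_pos'],3),tool([1,0,0]),tool([0,1,0]),tool([0,0,1]))
print(goto([.475,-.275,.22]),goto([.475,-.275,.12]))"
```

```text
t: 31.5
position: [0.4777, -0.2832, 0.2535]
tool_rot: [0.275, 0.758, 0.556, 0.204]
force: [-0.2, -0.6, -0.2]
opening: 0.004
grasp_force: 0.0
[ 1.082  0.278 -0.592  2.226 -1.36   0.015  1.613] [0.29877329 0.73055481 0.61402296] [ 0.95431778 -0.23105997 -0.18944356] [ 0.00347722  0.6425737  -0.76621599]
[ 0.69 -2.54  2.25] [ 0.65 -8.97  9.91]
```

```bash
cat > k.py <<'E'
from h import *
import itertools
from scipy.spatial.transform import Rotation as T
from scipy.optimize import least_squares
D=[([-1.323,.616,-.013,1.425,.008,1.103,-.04],[.176,.625,.217],[0,.137,.991,-.001]),
([-.151,.279,.699,1.124,-.182,1.788,.152],[.4697,-.1692,.5515],[.004,.816,.579,.002]),
([.161,.221,.209,.881,-.05,1.982,.007],[.4444,-.1585,.6443],[.026,.815,.579,.017]),
([.039,.126,.338,.721,-.055,1.982,.003],[.421,-.1486,.7479],[.13,.804,.572,.092]),
([-.445,.043,.841,.371,-.07,1.982,-.004],[.3674,-.128,.9171],[.302,.757,.539,.214]),
([1.082,.278,-.592,2.226,-1.36,.015,1.613],[.4777,-.2832,.2535],[.275,.758,.556,.204])]
def chain(q,s):
    R=T.identity();out=[R]
    for i,a in enumerate(q):
        ax=[0,0,s[i]*a] if i%2==0 else [0,a,0]
        R=R*T.from_rotvec(ax); out.append(R)
    return out
def rows(q,s):
    R=[r.as_matrix() for r in chain(q,s)]; ez=np.array([0,0,1.]);ex=np.array([1.,0,0])
    return np.c_[ez,R[2]@ez,R[4]@ez,R[6]@ez,R[2]@ex,R[4]@ex,R[6]@ex],R[7]
E
python3 - <<'E'
from k import *
best=[]
for s1,s3,s5,s7 in itertools.product((1,-1),repeat=4):
    s=[s1,1,s3,1,s5,1,s7]
    A=np.vstack([rows(q,s)[0] for q,_,_ in D]);b=np.concatenate([p for _,p,_ in D])
    x,_,_,_=np.linalg.lstsq(A,b,rcond=1e-6);e=np.sqrt(((A@x-b)**2).mean())
    zs=[np.linalg.norm(rows(q,s)[1][:,2]-T.from_quat([*w[1:],w[0]]).as_matrix()[:,2]) for q,_,w in D]
    best.append((e,s,np.round(x,3),np.round(zs,2)))
for b in sorted(best,key=lambda b:b[0])[:3]:print(*b)
E
```

```text
0.00817594728617405 [-1, 1, -1, 1, -1, 1, 1] [ 0.27   0.527  0.371  0.332 -0.028 -0.008 -0.036] [0. 0. 0. 0. 0. 0.]
0.00817594728617405 [-1, 1, -1, 1, -1, 1, -1] [ 0.27   0.527  0.371  0.332 -0.028 -0.008 -0.036] [0. 0. 0. 0. 0. 0.]
0.017012427764038184 [-1, 1, -1, 1, 1, 1, 1] [ 0.251  0.52   0.356  0.268  0.045  0.001 -0.001] [0.01 0.35 0.09 0.1  0.13 0.03]
```

```bash
python3 -m inch '[[1,0,-3,0],[4,0,-6,0],[8,0,-9,0],[12.5,-0.2,-12,0],[17,-0.2,-13,0],[17.3,-0.2,-13,0],[17.3,-0.2,-13,0]]'; python3 -c "
from h import *
print(np.round(monitor.state()['joint_pos'],3),tool([1,0,0]),tool([0,1,0]),tool([0,0,1]))
print(goto([.55,-.09,.30]),goto([.55,-.09,.12]))"
```

```text
t: 32.38
position: [0.4495, -0.1276, 0.3318]
tool_rot: [0.26, 0.757, 0.563, 0.205]
force: [0.4, -0.7, -1.0]
opening: 0.008
grasp_force: 0.0
[ 0.387 -0.05  -0.17   2.269  0.09   0.249 -0.157] [0.28086272 0.74613743 0.60365145] [ 0.95958373 -0.22994865 -0.16224264] [ 0.01775353  0.62482202 -0.78056534]
[6.38 4.65 7.94] [ 6.06 -6.6  21.99]
```

```bash
python3 -m inch '[[3,1,2,0],[5.5,2,4,0],[6.5,3,6,0],[6.4,2,9,0],[6.3,0.5,12,0],[6.2,-1.5,15,0],[6.2,-3.5,18,0],[6.1,-5,20,0],[6,-6.6,22,0],[6,-6.6,22,0]]'; python3 -c "
from h import *
print(np.round(monitor.state()['joint_pos'],3),tool([1,0,0]),tool([0,1,0]),tool([0,0,1]))
print(goto([.55,-.09,.12]))"
```

```text
t: 33.62
position: [0.5473, -0.0915, 0.1122]
tool_rot: [0.254, 0.759, 0.565, 0.201]
force: [-0.9, -0.3, 0.3]
opening: 0.01
grasp_force: 0.0
[ 0.371  0.573 -0.453  2.382  2.424  0.565 -2.606] [0.28087177 0.75588796 0.59139195] [ 0.95958882 -0.23230333 -0.15882212] [ 0.01733059  0.61210175 -0.79058908]
[ 0.23  0.65 -0.48]
```

The wrist passed the singular point and the 38° tilt is kept. The earlier wrist picture may already show the switch frame below the deck edge, so I'll sample it numerically.

Run:
```python
from h import *
c=np.load("w9.npy",allow_pickle=True).item();im=cv2.cvtColor(cv2.imread("pics/w9.png"),cv2.COLOR_BGR2GRAY)
a=np.radians(-19.5);ex=np.array([np.cos(a),np.sin(a)]);ey=np.array([-ex[1],ex[0]]);o=np.array([.592,-.325])
W=lambda x,y,z:[*(o+x*ex+y*ey),z]
print("cols for x,z:",[np.round(proj("wrist",W(x,0,z),c)).tolist() for x,z in((-.096,.152),(-.096,.142),(-.094,.115),(-.088,.105),(-.042,.096),(-.042,.02))])
for y in range(135,-96,-8):
    u,v=proj("wrist",W(-.095,y/1e3,.142),c); print(y,int(v),im[int(round(v)),258:292:2].tolist())
```

```text
cols for x,z: [[283.0, 252.0], [278.0, 250.0], [266.0, 244.0], [265.0, 241.0], [290.0, 233.0], [259.0, 223.0]]
135 123 [174, 174, 175, 173, 173, 174, 174, 171, 171, 177, 146, 96, 181, 227, 227, 218, 200]
127 132 [177, 172, 172, 175, 177, 177, 175, 176, 175, 177, 106, 108, 218, 224, 226, 222, 221]
119 140 [174, 180, 179, 176, 173, 177, 188, 98, 100, 99, 96, 105, 217, 224, 226, 223, 222]
111 148 [176, 177, 176, 175, 180, 30, 15, 15, 16, 15, 80, 105, 216, 225, 227, 223, 223]
103 156 [174, 174, 176, 175, 183, 7, 16, 17, 18, 13, 79, 105, 215, 226, 228, 223, 224]
95 163 [175, 175, 176, 177, 175, 104, 15, 16, 16, 16, 77, 104, 213, 227, 229, 224, 225]
87 171 [177, 176, 173, 176, 177, 126, 12, 17, 17, 16, 77, 103, 209, 227, 229, 224, 225]
79 179 [180, 176, 175, 169, 174, 125, 12, 16, 17, 17, 75, 102, 206, 228, 229, 225, 225]
71 186 [173, 174, 177, 178, 176, 150, 9, 17, 14, 15, 57, 100, 204, 228, 229, 224, 225]
63 194 [176, 173, 177, 178, 176, 152, 11, 17, 17, 16, 56, 106, 202, 229, 230, 225, 225]
55 201 [174, 178, 180, 178, 174, 184, 9, 16, 17, 16, 55, 104, 198, 229, 230, 225, 226]
47 208 [17
[... 888 characters left out ...]
, 179, 174, 178, 151, 65, 140, 30, 36, 33, 97, 156, 226, 226, 223, 219]
-41 283 [176, 174, 176, 178, 176, 186, 88, 140, 29, 36, 34, 96, 152, 225, 225, 223, 218]
-49 289 [174, 175, 175, 176, 178, 132, 116, 142, 26, 37, 33, 92, 150, 224, 224, 223, 226]
-57 295 [175, 174, 177, 176, 181, 83, 125, 142, 38, 36, 35, 91, 146, 223, 224, 208, 90]
-65 301 [175, 176, 177, 174, 176, 117, 114, 140, 36, 36, 34, 89, 144, 222, 208, 88, 101]
-73 307 [178, 179, 176, 178, 177, 178, 176, 181, 55, 36, 34, 87, 142, 204, 88, 101, 100]
-81 313 [178, 175, 177, 184, 178, 177, 178, 179, 179, 179, 182, 98, 131, 88, 100, 100, 100]
-89 319 [176, 176, 175, 180, 177, 177, 178, 179, 177, 175, 178, 95, 90, 100, 100, 100, 100]
```

The dark frame shows in rows ~249–308, with the rocker brightening towards its proud right end. I'll convert that to the warmer frame and plan the press.

Run:
```python
from h import *
from scipy.optimize import brentq
c=np.load("w9.npy",allow_pickle=True).item();im=cv2.cvtColor(cv2.imread("pics/w9.png"),cv2.COLOR_BGR2GRAY)
a=np.radians(-19.5);ex=np.array([np.cos(a),np.sin(a)]);ey=np.array([-ex[1],ex[0]]);o=np.array([.592,-.325])
W=lambda x,y,z:[*(o+x*ex+y*ey),z]
print(im[244:254,272:280:2].T.tolist(),im[300:314,270:280:2].T.tolist())
for v in(248,249,250,270,300,307,309,311): print(v,[round(1e3*brentq(lambda y:proj("wrist",W(x,y,z),c)[1]-v,-.15,.15),1) for x,z in((-.0936,.1278),(-.087,.109))])
g=lambda x,y,z:(np.round(W(x,y,z),4).tolist(),goto(W(x,y,z)))
for q in((-.125,.2,.1),(-.135,.1,.1),(-.135,-.075,.1),(-.11,-.075,.1)): print(q,*g(*q))
```

```text
[[15, 15, 16, 14, 13, 11, 13, 22, 37, 44], [15, 16, 13, 29, 42, 39, 38, 38, 37, 37], [16, 16, 14, 29, 41, 38, 37, 37, 37, 37], [22, 22, 23, 32, 42, 41, 39, 39, 39, 39]] [[128, 129, 114, 163, 177, 176, 174, 174, 176, 178, 176, 178, 177, 179], [144, 143, 140, 152, 186, 184, 182, 180, 181, 180, 180, 177, 177, 178], [36, 36, 36, 33, 38, 38, 36, 35, 55, 55, 50, 106, 182, 180], [36, 36, 36, 35, 37, 36, 37, 36, 36, 36, 30, 61, 184, 179], [34, 34, 34, 35, 34, 34, 34, 34, 34, 34, 31, 63, 185, 182]]
248 [-1.9, -8.1]
249 [-3.1, -9.4]
250 [-4.4, -10.6]
270 [-29.4, -37.0]
300 [-68.8, -78.3]
307 [-78.3, -88.3]
309 [-81.1, -91.2]
311 [-83.8, -94.0]
(-0.125, 0.2, 0.1) [0.5409, -0.0947, 0.1] [-0.51 -1.15  0.64]
(-0.135, 0.1, 0.1) [0.4981, -0.1857, 0.1] [-10.44  -2.27  -0.45]
(-0.135, -0.075, 0.1) [0.4397, -0.3506, 0.1] [-27.91  -2.86  -1.28]
(-0.11, -0.075, 0.1) [0.4633, -0.359, 0.1] [-28.05  -0.88   0.24]
```

```bash
python3 -m inch '[[0,0,0,-0.18],[0,0,0,-0.36],[0,0,0,-0.54],[0,0,0,-0.72],[0,0,0,-0.9],[0,0,0,-1.08],[0,0,0,-1.26],[0,0,0,-1.44],[0,0,0,-1.62],[0,0,0,-1.8],[0,0,0,-1.98],[0,0,0,-2.16],[0,0,0,-2.34],[0,0,0,-2.52],[0,0,0,-2.7],[0,0,0,-2.88],[0,0,0,-3.06],[0,0,0,-3.14],[0,0,0,-3.14]]'
cat >> h.py <<'E'
_a=np.radians(-19.5);EX=np.array([np.cos(_a),np.sin(_a)]);EY=np.array([-EX[1],EX[0]]);O=np.array([.592,-.325])
def W(x,y,z): return [*(O+x*EX+y*EY),z]
def rep(*qs):
    s=monitor.state();d=s["position"][:2]-O
    print("warmer pos",np.round([d@EX,d@EY,s["position"][2]],4),"q",np.round(s["joint_pos"],3),"F",np.round(s["force"],1))
    from scipy.spatial.transform import Rotation as T
    w=s["tool_rot"];z=T.from_quat([*w[1:],w[0]]).as_matrix();print("z",np.round(z[:,2],3),"y",np.round(z[:,1],3))
    for q in qs: print(q,goto(W(*q)))
E
python3 -c "
from h import *
rep((-.12,.1,.1),(-.12,-.07,.1))"
```

```text
t: 36.0
position: [0.5526, -0.0922, 0.1244]
tool_rot: [0.209, -0.561, 0.757, -0.262]
force: [-0.2, 1.1, 0.7]
opening: 0.005
grasp_force: 0.0
warmer pos [-0.1149  0.2063  0.1244] q [-0.253  0.558  0.444  2.396  3.361  0.457 -0.477] F [-0.2  1.1  0.7]
z [ 0.61  -0.163 -0.776] y [-0.74   0.233 -0.631]
(-0.12, 0.1, 0.1) [10.64  2.22  1.04]
(-0.12, -0.07, 0.1) [27.61  2.69  0.19]
```

```bash
python3 -m inch '[[2,1,0.3,0],[6,2,0.8,0],[10.6,2.2,1,0],[15,2.3,0.8,0],[19.5,2.5,0.6,0],[24,2.6,0.4,0],[26.5,2.7,0.2,0],[27.6,2.7,0.2,0],[27.6,2.7,0.2,0],[27.6,2.7,0.2,0]]'; python3 -c "
from h import *
rep((-.12,-.07,.1),(-.10,-.07,.1))"
```

```text
t: 37.25
position: [0.4547, -0.3495, 0.0959]
tool_rot: [0.206, -0.563, 0.757, -0.259]
force: [0.3, 0.3, -0.0]
opening: 0.01
grasp_force: 0.0
warmer pos [-0.1213 -0.0689  0.0959] q [ 1.045  0.63  -0.362  2.302  3.49   0.369  0.157] F [ 0.3  0.3 -0. ]
z [ 0.603 -0.161 -0.781] y [-0.746  0.231 -0.624]
(-0.12, -0.07, 0.1) [ 0.11 -0.35 -0.25]
(-0.1, -0.07, 0.1) [ 0.22 -1.92  1.  ]
```

```bash
python3 -m inch '[[0,0,1,0],[0,0,2,0],[0,-0.6,2,0],[0,-1.2,2,0],[0,-1.2,2,0]]'; python3 -m inch '[[0,-0.2,0,0],[0,-0.3,0,0],[0,-0.3,0,0]]' | grep -E "pos|force:" ; python3 -m inch '[[0,-0.2,0,0],[0,-0.3,0,0],[0,-0.3,0,0]]'| grep -E "pos|force:"; python3 -c "
from h import *
rep()"
```

```text
t: 37.88
position: [0.4755, -0.3576, 0.0878]
tool_rot: [0.205, -0.562, 0.758, -0.26]
force: [-0.3, -0.0, 0.5]
opening: 0.004
grasp_force: 0.0
position: [0.477, -0.3581, 0.089]
force: [-0.5, -0.0, -0.4]
grasp_force: 0.0
position: [0.4792, -0.3587, 0.0908]
force: [0.9, 0.1, -0.6]
grasp_force: 0.0
warmer pos [-0.0951 -0.0694  0.0908] q [ 1.01   0.655 -0.353  2.244  3.47   0.34   0.153] F [ 0.9  0.1 -0.6]
z [ 0.603 -0.163 -0.781] y [-0.746  0.233 -0.624]
```

```bash
for i in 1 2 ; do python3 -m inch '[[0,-0.2,0,0],[0,-0.3,0,0],[0,-0.3,0,0]]' | grep -E "position|force:"; done; python3 -c "
from h import *
rep()"
```

```text
position: [0.4801, -0.3593, 0.0917]
force: [-3.7, -0.4, -2.0]
grasp_force: 1.8
position: [0.482, -0.3611, 0.0939]
force: [-6.2, -1.1, -1.0]
grasp_force: 2.4
warmer pos [-0.0916 -0.0707  0.0939] q [ 1.01   0.65  -0.357  2.232  3.469  0.321  0.147] F [-6.2 -1.1 -1. ]
z [ 0.6   -0.164 -0.783] y [-0.747  0.236 -0.622]
```

```bash
for i in 1 2 ; do python3 -m inch '[[0,-0.2,0,0],[0,-0.2,0,0],[0,-0.2,0,0]]' | grep -E "position|force:"; done; python3 -c "
from h import *
rep()"
```

```text
position: [0.4828, -0.3617, 0.0948]
force: [-6.1, -1.1, -1.7]
grasp_force: 2.8
position: [0.4833, -0.362, 0.0953]
force: [-7.4, -1.2, -1.8]
grasp_force: 3.5
warmer pos [-0.0902 -0.0711  0.0953] q [ 1.01   0.647 -0.359  2.224  3.469  0.308  0.143] F [-7.4 -1.2 -1.8]
z [ 0.597 -0.164 -0.785] y [-0.749  0.237 -0.619]
```

```bash
for i in 1 2 3 4; do python3 -m inch '[[0,-0.3,0,0],[0,-0.3,0,0],[0,-0.3,0,0]]' | grep -E "position|force:"; done; python3 -c "
from h import *
rep()"
```

```text
position: [0.4832, -0.362, 0.0954]
force: [-9.1, -0.2, -3.8]
grasp_force: 4.8
position: [0.4832, -0.362, 0.0955]
force: [-10.7, -0.5, -5.0]
grasp_force: 6.2
position: [0.4831, -0.3619, 0.0956]
force: [-13.6, -0.4, -7.5]
grasp_force: 7.6
position: [0.483, -0.3619, 0.0957]
force: [-14.7, 0.9, -9.2]
grasp_force: 8.9
warmer pos [-0.0904 -0.0711  0.0957] q [ 1.01   0.64  -0.367  2.208  3.467  0.262  0.133] F [-14.7   0.9  -9.2]
z [ 0.58  -0.157 -0.799] y [-0.761  0.246 -0.6  ]
```

The rocker gave way at about 5 N over some 6 mm, then met a hard stop. I'll back off and check its state from above, as in the earlier view.

```bash
python3 -m inch '[[0,1,0,0],[0,3,0,0],[0,4,-3,0],[0,4,-7,0],[0,3,-11,0],[0,0,-15,0],[0,-3,-18,0],[0,-3,-18,0],[0,-3,-18,0]]'
python3 - <<'E'
from h import *
c=vision.calibration("wrist");im=vision.camera("wrist");cv2.imwrite("pics/w10.png",im[:,:,::-1]);np.save("w10.npy",c,allow_pickle=True)
rep();print(np.round(np.array(c["pose"])[:3,3],3))
g=cv2.cvtColor(im,cv2.COLOR_RGB2GRAY)
for x,z in((-.096,.152),(-.096,.142),(-.094,.115),(-.088,.105)): print(x,z,[np.round(proj("wrist",W(x,y,z),c)).tolist() for y in(.1,0,-.04,-.08,-.13)])
for y in range(20,-100,-6):
    u,v=proj("wrist",W(-.096,y/1e3,.142),c); u=int(round(u));v=int(round(v)); 
    print(y,v,u,g[v,max(0,u-16):u+20:2].tolist() if 0<=v<480 else "")
E
```

```text
t: 42.75
position: [0.4129, -0.3321, 0.2425]
tool_rot: [0.21, -0.555, 0.755, -0.278]
force: [-0.1, -0.4, -0.2]
opening: 0.005
grasp_force: 0.0
warmer pos [-0.1662 -0.066   0.2429] q [ 1.555  0.356 -0.925  2.27   4.499  0.018 -0.915] F [0.4 0.8 0.9]
z [ 0.626 -0.187 -0.757] y [-0.719  0.236 -0.653]
[ 0.284 -0.381  0.368]
-0.096 0.152 [[322.0, 383.0], [325.0, 298.0], [326.0, 259.0], [327.0, 216.0], [329.0, 156.0]]
-0.096 0.142 [[328.0, 378.0], [331.0, 294.0], [333.0, 256.0], [335.0, 214.0], [337.0, 156.0]]
-0.094 0.115 [[342.0, 364.0], [346.0, 284.0], [348.0, 248.0], [351.0, 208.0], [354.0, 154.0]]
-0.088 0.105 [[343.0, 357.0], [347.0, 279.0], [349.0, 244.0], [352.0, 206.0], [355.0, 153.0]]
20 312 331 [121, 18, 123, 75, 15, 119, 116, 116, 116, 116, 116, 116, 116, 116, 116, 116, 116, 116]
14 307 331 [121, 26, 123, 75, 36, 118, 116, 116, 116, 116, 116, 117, 116, 116, 116, 116, 116, 117]
8 301 331 [122, 26, 124, 74, 38, 118, 117, 116, 116, 116, 116, 116, 116, 116, 116, 116, 117, 116]
2 296 331 [120, 38, 124, 74, 60, 118, 117, 116, 116, 117, 116, 116, 116, 116, 116, 116, 116, 103]
-4 290 3
[... 830 characters left out ...]
39, 39, 37, 128, 101, 30, 84, 191, 186]
-58 237 334 [224, 227, 231, 230, 228, 166, 105, 77, 38, 40, 38, 21, 121, 47, 12, 172, 189, 186]
-64 231 334 [224, 227, 231, 229, 228, 177, 106, 89, 38, 39, 39, 27, 99, 36, 15, 128, 187, 186]
-70 225 334 [222, 226, 231, 229, 227, 188, 109, 91, 41, 39, 39, 35, 76, 26, 16, 84, 186, 184]
-76 218 334 [223, 226, 231, 228, 227, 197, 114, 93, 44, 40, 39, 41, 56, 31, 18, 43, 189, 188]
-82 212 335 [223, 228, 230, 228, 228, 156, 103, 77, 38, 39, 39, 29, 18, 17, 16, 128, 185, 183]
-88 205 335 [222, 227, 229, 228, 226, 169, 103, 88, 18, 19, 20, 18, 17, 19, 17, 85, 189, 186]
-94 198 335 [221, 227, 229, 228, 225, 181, 106, 91, 21, 19, 18, 19, 17, 18, 17, 2, 189, 182]
```

The rocker now stands proud at its left end and is flush at its right, the reverse of before, so it is on. I'll do one numeric check of the cups and hand in.

Run:
```python
from h import *
im=vision.camera("top")
hsv=cv2.cvtColor(im,cv2.COLOR_RGB2HSV);g=cv2.inRange(hsv,(25,70,20),(50,255,255))
n,_,st,ce=cv2.connectedComponentsWithStats(g)
for i in range(1,n):
    if st[i,4]>25: print(st[i].tolist(),np.round(ray("top",ce[i],.164),3))
print("expected px",proj("top",W(.015,-.037,.164)),proj("top",W(.015,.061,.164)))
print(job.hand_in())
```

```text
[508, 182, 21, 16, 218] [ 0.612 -0.629  0.164]
expected px [np.float64(432.7438029868666), np.float64(197.65324967782215)] [np.float64(402.47006155280803), np.float64(188.0309543922475)]
the job is handed in; nothing more can be done
None
```

Job handed in at about 43 s: both cups were last seen upright, side by side on the tray, and the rocker was then pressed to its stop and now stands proud at its left end, so it is on. My final overhead check of the cups picked up only the lemon (colour threshold or arm in the way), so it confirmed nothing.

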